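# Walk the tall tile case up to the tangram tray

### The job

Walk the tall wooden tile case up to the near side of the tangram tray without ever lifting it clear, since its bottom panel is loose: tip it a little onto its left foot and, with that foot staying where it is, swing the right foot forward to the tray and set it down; then tip it onto its right foot and swing the left foot forward the same way. Leave it standing upright with its broad face along the tray wall, touching or within about a centimetre. Do not knock the short case or the frog.

Things in the scene. Friction and masses are not known exactly. Their poses are not given: they have to be found in the camera images.
- case_center (a point): Centre of the tall case: closed wooden box 36 mm thick, 120 wide, 180 tall, about 0.6 kg, loose, standing on the shelf top (z = 0) on two dark foot bars flush with its ends. This point is 90 mm above its underside. Broad faces flat, 36 mm apart up to the top. Axes: x through the thickness, towards the tray (within 10 degrees at the start); y along the width to the left foot; z up.
- left_foot (a point): Bottom edge of the tall case's left end (left seen from the robot, +y), mid-thickness: the edge it stands on when tipped to the left. 60 mm along +y and 90 mm below case_center; at height 0 when standing. Axes as case_center.
- right_foot (a point): Bottom edge of the tall case's right end, mid-thickness: the edge it stands on when tipped to the right. 60 mm along -y and 90 mm below case_center; at height 0 when standing. Axes as case_center.
- tray_edge (a point): Middle of the top outer edge of the near wall of the fixed wooden tangram tray (200 mm deep, 300 wide, 45 high, flat tiles inside), 45 mm above the shelf top. Axes: x away from the robot, square to the wall; y left along the wall, which runs 150 mm either way; z up. With the case flat against the wall both foot points lie at x = -18 mm here; at the start at -60 to -88 mm.
- short_case: Bystander: a wooden tile case of the same make, 36 mm thick, 120 mm wide, but only 95 mm tall; loose. Origin at the centre of its underside, z up, y along its width.
- frog: Bystander: a glazed ceramic frog figurine, about 96 mm wide and 69 mm high, loose. Origin at the centre of its underside, z up.
Mind the look-alikes: they are no part of the job. What is shaped like the part that bears case_center but red is not meant.

How it is judged:
By the outcome, as a careful person would: the job done as asked, in the order asked, and still so for the second after the job is handed in, with the robot touching nothing.
It also fails if it takes over 45 s, if anything falls off the work surface, if the arm or the gripper's body presses on something with over 40 N, if the wrist force passes 120 N, or if a joint passes its speed limit or range.

### The arm

A 7-joint arm with a two-finger parallel gripper is mounted at the origin on the work surface. World frame = base frame: x ahead of the robot, y to its left, z up, the work surface at z = 0. Lengths are in m, angles in rad, forces in N, time in s.
With the tool pointing down it reaches from about 0.425 to 0.925 m from the base axis. Payload 6.8 kg.
Tool frame: the origin (TCP) lies between the finger pads; the fingertips stand r.tcp_to_tips ahead of it and the grasp point (between the pads) lies 3 mm ahead of it (r.tcp_to_tips is the distance from the TCP to the fingertips, in m); z points along the fingers, y is the line along which they close (so a half turn about z gives the same grasp; the last joint's range is limited). The gripper opens to 85 mm and grips with 20 to 120 N. Pads are 22 mm wide; open, the fingers measure 114 mm over their backs; the gripper's body (76 mm by 85 mm) begins 54 mm behind the grasp point. The pads swing forward as they close: fully open they stand 13 mm farther back than shut.
Start: joints at [1.215, 0.477, 0.022, 1.555, -0.011, 1.109, -0.083], TCP at [0.166, -0.654, 0.253] pointing down, gripper open.
Joint ranges: [-2.96, 2.96], [-0.34, 2.1], [-1.41, 1.46], [0.24, 2.44], [-1.37, 4.51], [0.17, 1.92], [-2.96, 2.96]. Speed limits (rad/s): [2.39, 2.39, 3.14, 3.14, 3.14, 3.14, 3.14].

### API

Orientations are given as a rotation vector (axis times angle).
In Python, from bench import r gives the robot as it stands. The module is installed in compiled form; this text tells all that it offers.
- The arm moves only by the tool step_arm, never from a script. Its argument "moves" is a list of rows, each an object of numbers: "rx", "ry", "rz": the turn, a rotation vector about the tool's x, y, z in degrees; "dx", "dy", "dz": the shift along the tool's x, y, z in mm; "gripper": the opening, from -1 (shut) to 1 (fully open). In form: [{"rx": .., "ry": .., "rz": .., "dx": .., "dy": .., "dz": .., "gripper": ..}, ...]. A call has 1 to 20 rows; each row shifts and turns the commanded pose from where the row before left it, along the tool's axes as they then stand; what a row does not reach is not made up. A row lasts 1/8 s, in which the tool goes at most 62.5 mm and 10.7 degrees, less where a joint would pass 70% of its speed; a pose out of reach is approached as far as the arm can. A call is refused whole if a number of a shift passes 62.5 or a number of a turn 10.7, either way. A call with a gripper value outside its range is refused whole. The fingers move at their own pace and stop on an object; "grip_force" is the grip in N (left out, the last holds). Time passes only in rows, so rows that do not move let the fingers close. It gives the time, the measured TCP pose, the force, the opening and the grip force at its end, in the units of the state.
- r.get_obs(): the state, without advancing time (a new reading comes with each control period).
- r.grab_frame(name): name is "scene" or "top" or "wrist"; returns the picture (420x560x3 uint8, blue, green, red); there is no depth.
- r.camera_info(name): a dict with "mtx" (3x3 intrinsics, pixels), "rvec" (rotation vector, rad) and "tvec" (3), from world to camera coordinates, as OpenCV has them. Camera axes: x right, y down, z forward; pixel columns grow to the right and rows downward; lengths in m; the calibration is good to about 2 mm. A picture is of the moment at which its call begins: read the wrist's pose just before it. camera_info takes no time and is no camera call; for the wrist camera it gives the pose at the moment of the call.
- r.hand_in(): hands the job in; it is judged then, once.
The state is a dict: "clock": time; "joints": joint angles; "qvel": joint speeds; "tau": joint torques, N m; "tcp_pos": TCP position; "orientation": TCP orientation; "contact_force": force on the tool from outside, world axes, zero at the start; "moment": the same for the moment, N m; "grip_width": finger opening in m; "gripper_force": force on a finger pad.
Only numpy, scipy, OpenCV 4.12 (cv2) and the standard library are available. Lean on these libraries where they do the work, as an engineer would, in place of code of your own. Each camera call takes 0.05 s, during which the arm holds its last target. There are 200 camera calls.

## Working session

There is one attempt and no reset: what is moved stays moved. The work goes in short steps, Python scripts to look and compute and a tool call to move; the robot and the scene stay as the last step left them, time stands still between calls to the robot, and variables do not carry over. Pictures are saved under pics/ and viewed, at most 12 in all, crops included, and the job is handed in when it is done.

Besides the shell and the picture viewer there is one more tool, called after "Request:" in YAML: its name, and indented under it one key for each argument. step_arm: Moves the arm, as the interface text tells. Its arguments: {"type":"object","properties":{"moves":{"type":"array","items":{"type":"object","properties":{"rx":{"type":"number"},"ry":{"type":"number"},"rz":{"type":"number"},"dx":{"type":"number"},"dy":{"type":"number"},"dz":{"type":"number"},"gripper":{"type":"number"}}}},"grip_force":{"type":"number"}},"required":["moves"]}

```bash
mkdir -p pics; python3 - <<'E'
from bench import r
import cv2,numpy as np
o=r.get_obs();print(o,r.tcp_to_tips)
a=r.grab_frame("scene");b=r.grab_frame("top")
cv2.imwrite("pics/s0.png",a);cv2.imwrite("pics/t0.png",b)
for n in("scene","top","wrist"):
    c=r.camera_info(n);R=cv2.Rodrigues(np.array(c["rvec"]))[0];print(n,c["mtx"],(-R.T@np.array(c["tvec"]).ravel()))
E
```

```text
{'clock': 0.0, 'joints': array([ 1.21487661,  0.47782576,  0.02233881,  1.55645477, -0.01153339,
        1.10932063, -0.08308909]), 'qvel': array([ 0.00042347,  0.0001282 ,  0.00022536, -0.00096344,  0.00076899,
        0.00063261,  0.00088023]), 'tau': array([ 4.36832543e-04, -5.96453118e+01,  1.60778023e+00, -2.81192797e+01,
        1.24076981e-02,  9.36728407e-03, -1.29799949e-05]), 'tcp_pos': array([ 0.16543032, -0.65383395,  0.25230706]), 'orientation': array([-3.11566714e+00, -3.88079021e-01,  5.36914096e-04]), 'contact_force': array([-0.15552081, -0.97231664,  0.20064775]), 'moment': array([-0.03513347, -0.02779832,  0.01739337]), 'gripper_force': 0.0, 'grip_width': 0.08544875111667963} 0.022
scene [[400.95300109   0.         278.02829628]
 [  0.         400.95300109 212.18253422]
 [  0.           0.           1.        ]] [1.33955215 0.06887504 0.65352173]
top [[489.27246299   0.         284.7231493 ]
 [  0.         489.27246299 214.32936152]
 [  0.           0.           1.        ]] [0.41324372 0.05797138 1.2190427 ]
wrist [[323.3520724    0.         283.23765693]
 [  0.         323.3520724  207.76395941]
 [  0.           0.           1.        ]] [ 0.23022932 -0.63772567  0.37269134]
```

View pics/s0.png

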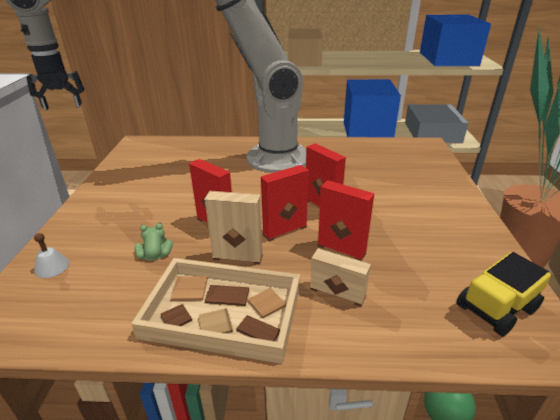

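View pics/t0.png

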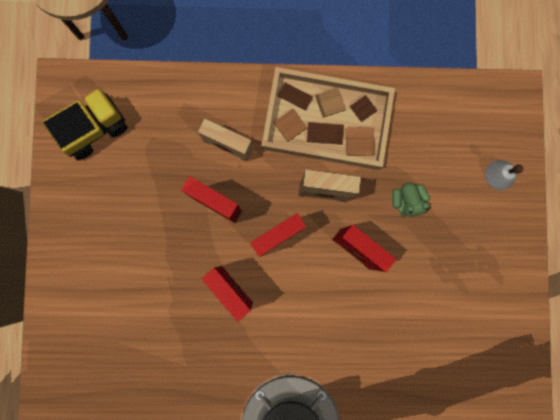

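The wooden tall case is at top (331,183) and scene (236,228). Look-alikes in the top view are four red cases at (211,199), (279,235), (365,249) and (228,293), plus the short wooden case at (225,139). By the description, I choose the tall wooden one. The frog is at (410,199) and the tray at (330,118). Next, a close crop of each.

```bash
python3 - <<'E'
import cv2,numpy as np
b=cv2.imread("pics/t0.png")[60:225,240:440];cv2.imwrite("pics/t0c.png",cv2.resize(b,None,fx=4,fy=3.6,interpolation=cv2.INTER_CUBIC) if 0 else cv2.resize(b[:150],None,fx=4,fy=4,interpolation=cv2.INTER_CUBIC))
a=cv2.imread("pics/s0.png")[180:380,130:330]
cv2.imwrite("pics/s0c.png",cv2.resize(a,None,fx=3,fy=3,interpolation=cv2.INTER_CUBIC))
E
```

```text
(no output)
```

View pics/t0c.png

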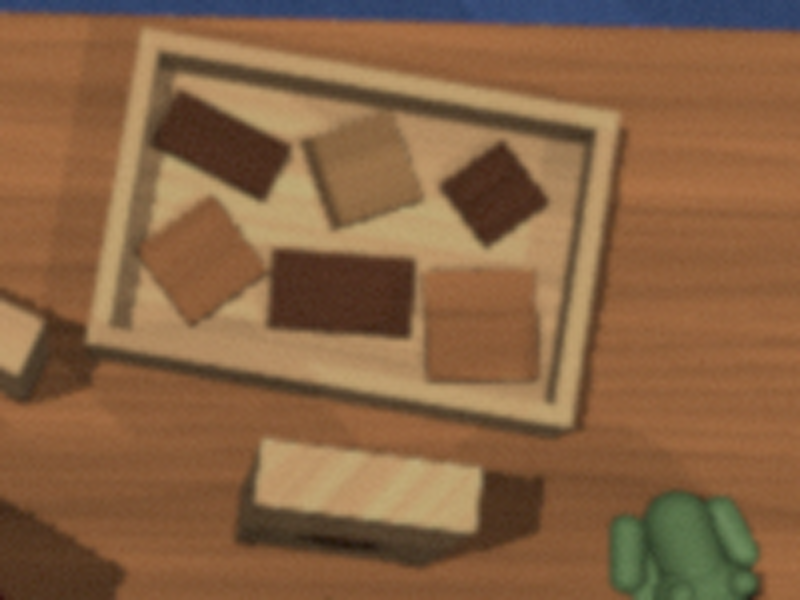

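View pics/s0c.png

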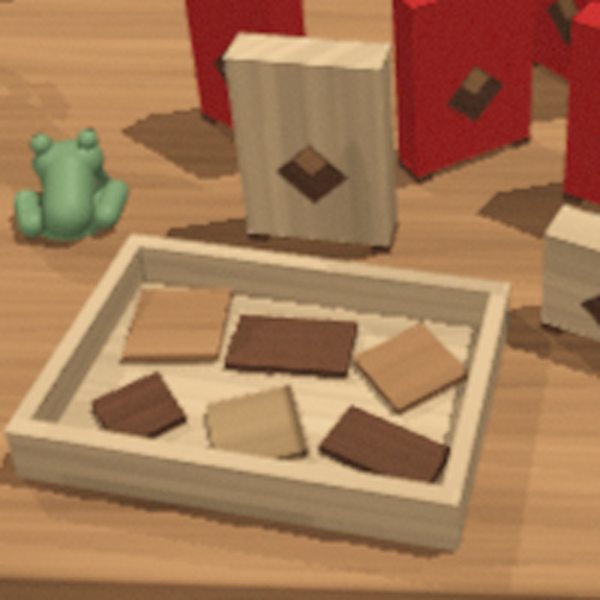

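```bash
cat > h.py <<'E'
import cv2,numpy as np
from scipy.optimize import least_squares
from bench import r
def proj(n,P):
    c=r.camera_info(n);return cv2.projectPoints(np.array(P,float).reshape(-1,1,3),c["rvec"],c["tvec"],c["mtx"],None)[0].reshape(-1,2)
def world(p,L):
    x,y,t=p;c,s=np.cos(t),np.sin(t);L=np.array(L,float)
    return np.c_[x+c*L[:,0]-s*L[:,1],y+s*L[:,0]+c*L[:,1],L[:,2]]
def fit(p0,views):
    f=lambda p:np.concatenate([(proj(n,world(p,L))-px).ravel() for n,L,px in views])
    s=least_squares(f,p0);return s.x,f(s.x).reshape(-1,2)
def T(px): return (np.array(px)+.5)/4-.5+[240,60]
def S(px): return (np.array(px)+.5)/3-.5+[130,180]
def ray(n,px,z):
    c=r.camera_info(n);R=cv2.Rodrigues(np.array(c["rvec"]))[0];C=-R.T@np.array(c["tvec"]).ravel()
    d=R.T@np.linalg.inv(c["mtx"])@[*px,1];return C+d*(z-C[2])/d[2]
E
python3 - <<'E'
from h import *
np.set_printoptions(precision=4,suppress=True)
tr=[[0,.15,.045],[0,-.15,.045],[.2,.15,.045],[.2,-.15,.045]]
ca=[[.018,.06,.18],[.018,-.06,.18],[-.018,-.06,.18],[-.018,.06,.18]]
tt=T([[88,344],[574,427],[148,30],[622,113]]);ts=S([[508,287],[135,236],[457,503],[10,433]])
ct=T([[262,438],[482,466],[476,533],[252,504]])
cs=S([[387,72],[228,66],[240,33],[390,43],[390,250],[248,238]]);ca2=ca+[[.018,.06,0],[.018,-.06,0]]
# corner order in scene: front-left,front-right,back-right,back-left
for nm,v in (("tray",[("top",tr,tt),("scene",tr,ts)]),("case",[("top",ca,ct),("scene",ca2,cs)])):
    for vv in(v,v[:1],v[1:]):
        p,e=fit([.6,0,-.1],vv);print(nm,p,np.degrees(p[2]));print(e.round(1).tolist())
print("frog",ray("top",T([[685,550]])[0],.03),ray("top",[225,139],.095))
print("reds",[ray("top",q,.18).round(3) for q in([211,199],[279,235],[365,249],[228,293])])
E
```

```text
tray [ 0.6509 -0.0686 -0.1575] -9.021962222122959
[[-0.9, 0.0], [-1.4, 0.6], [-1.9, -0.1], [-1.2, 0.5], [0.2, -1.2], [-1.8, -0.5], [-0.2, 0.9], [-2.8, -0.5]]
tray [ 0.6516 -0.0721 -0.1557] -8.919483118406974
[[0.5, -0.1], [0.0, 0.2], [-0.7, -0.3], [0.1, 0.2]]
tray [ 0.6507 -0.0661 -0.1591] -9.11333970684273
[[1.2, -1.1], [-0.7, -0.6], [1.0, 0.9], [-1.6, -0.6]]
case [ 0.5699 -0.0744 -0.1005] -5.7581873183773755
[[-1.2, 0.6], [-1.0, 0.1], [-1.2, -0.2], [-0.6, 0.6], [-2.0, -0.9], [-1.5, -2.5], [-0.9, 0.4], [-0.0, 0.4], [0.0, 1.6], [0.1, 1.4]]
case [ 0.5705 -0.0766 -0.1116] -6.396282390422883
[[-0.1, 0.0], [0.0, 0.1], [-0.3, -0.2], [0.4, -0.0]]
case [ 0.5693 -0.0728 -0.0817] -4.683811770702316
[[-1.0, -1.3], [-0.7, -2.4], [-0.4, 0.5], [0.6, -0.0], [0.9, 1.2], [0.8, 1.6]]
frog [ 0.5562 -0.2924  0.03  ] [0.6774 0.1618 0.095 ]
reds [array([0.527, 0.181, 0.18 ]), array([0.453, 0.035, 0.18 ]), array([ 0.425, -0.149,  0.18 ]), array([0.33, 0.14, 0.18])]
```

The crops confirm the target: light wood, tall, standing just on the robot side of the tray, with its top face at crop (252–482, 438–533). The tray's near edge runs from (88,344) to (574,427). The fit residuals are about 1 px and the sizes agree. Now I'll plan the approach.

```bash
cat >> h.py <<'E'
from scipy.spatial.transform import Rotation as Ro
np.set_printoptions(precision=4,suppress=True)
def target(x,y,z,yaw): # tool z down, tool y = case x (yaw deg)
    a=np.radians(yaw);Y=[np.cos(a),np.sin(a),0];Z=[0,0,-1];return np.array([x,y,z]),Ro.from_matrix(np.c_[np.cross(Y,Z),Y,Z])
def delta(p,R): # from the present pose, tool axes: mm, deg
    o=r.get_obs();R0=Ro.from_rotvec(o["orientation"])
    return R0.inv().apply(p-o["tcp_pos"])*1e3,(R0.inv()*R).as_rotvec(degrees=True)
E
python3 -c "
from h import *
d,a=delta(*target(.570,-.0748,.27,-6));print(d,a)"
```

```text
[ 534.2466 -462.2212  -16.8888] [ -0.0849  -0.0504 -69.8016]
```

Request:
step_arm:
  moves:
    - {"dx": 38.2,"dy": -33,"dz": -1.2,"gripper": 0.5}
    - {"dx": 38.2,"dy": -33,"dz": -1.2}
    - {"dx": 38.2,"dy": -33,"dz": -1.2}
    - {"dx": 38.2,"dy": -33,"dz": -1.2}
    - {"dx": 38.2,"dy": -33,"dz": -1.2}
    - {"dx": 38.2,"dy": -33,"dz": -1.2}
    - {"dx": 38.2,"dy": -33,"dz": -1.2}
    - {"dx": 38.2,"dy": -33,"dz": -1.2}
    - {"dx": 38.2,"dy": -33,"dz": -1.2}
    - {"dx": 38.2,"dy": -33,"dz": -1.2}
    - {"dx": 38.2,"dy": -33,"dz": -1.2}
    - {"dx": 38.2,"dy": -33,"dz": -1.2}
    - {"dx": 38.2,"dy": -33,"dz": -1.2}
    - {"dx": 38.2,"dy": -33,"dz": -1.2}
    - {}
    - {}

```text
invalid input at $.moves[0]: expected keys rx, ry, rz, dx, dy, dz, gripper
```

Request:
step_arm:
  moves:
    - {"rz": -10}
    - {"rz": -10}
    - {"rz": -10}
    - {"rz": -10}
    - {"rz": -10}
    - {"rz": -10}
    - {"rz": -9.8}
    - {}
    - {}

```text
invalid input at $.moves[0]: expected keys rx, ry, rz, dx, dy, dz, gripper
```

```bash
python3 -c "
from h import *
d,a=delta(*target(.570,-.0748,.158,-6));o=r.get_obs();print(d,a,o['tcp_pos'],o['clock'],o['grip_width'],o['contact_force'])
c=r.camera_info('wrist');print(c['rvec'],c['tvec'])
cv2.imwrite('pics/w1.png',r.grab_frame('wrist'))"
```

```text
[ 534.2599 -462.0404   95.1111] [ -0.0849  -0.0504 -69.8016] [ 0.1654 -0.6539  0.2524] 0.1 0.08531281997985399 [ 0.2514 -0.1769  0.5369]
[-2.303   1.7926  0.2446] [-0.6745 -0.0354  0.3773]
```

View pics/w1.png

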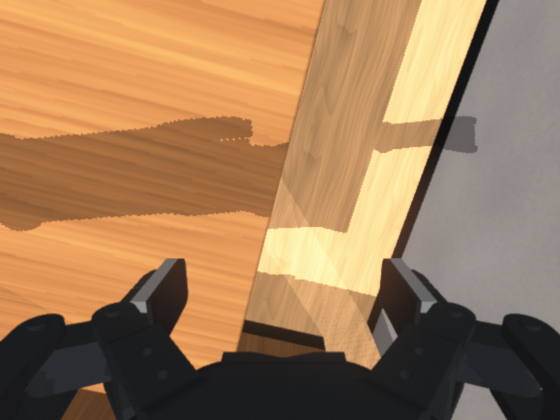

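All the keys are required in each row, so nothing has moved. The wrist picture only shows the table edge under the start pose.

Request:
step_arm:
  moves:
    - {"dx": 38.2,"dy": -33,"dz": -1.2,"rx": 0,"ry": 0,"rz": 0,"gripper": 0.5}
    - {"dx": 38.2,"dy": -33,"dz": -1.2,"rx": 0,"ry": 0,"rz": 0,"gripper": 0.5}
    - {"dx": 38.2,"dy": -33,"dz": -1.2,"rx": 0,"ry": 0,"rz": 0,"gripper": 0.5}
    - {"dx": 38.2,"dy": -33,"dz": -1.2,"rx": 0,"ry": 0,"rz": 0,"gripper": 0.5}
    - {"dx": 38.2,"dy": -33,"dz": -1.2,"rx": 0,"ry": 0,"rz": 0,"gripper": 0.5}
    - {"dx": 38.2,"dy": -33,"dz": -1.2,"rx": 0,"ry": 0,"rz": 0,"gripper": 0.5}
    - {"dx": 38.2,"dy": -33,"dz": -1.2,"rx": 0,"ry": 0,"rz": 0,"gripper": 0.5}
    - {"dx": 38.2,"dy": -33,"dz": -1.2,"rx": 0,"ry": 0,"rz": 0,"gripper": 0.5}
    - {"dx": 38.2,"dy": -33,"dz": -1.2,"rx": 0,"ry": 0,"rz": 0,"gripper": 0.5}
    - {"dx": 38.2,"dy": -33,"dz": -1.2,"rx": 0,"ry": 0,"rz": 0,"gripper": 0.5}
    - {"dx": 38.2,"dy": -33,"dz": -1.2,"rx": 0,"ry": 0,"rz": 0,"gripper": 0.5}
    - {"dx": 38.2,"dy": -33,"dz": -1.2,"rx": 0,"ry": 0,"rz": 0,"gripper": 0.5}
    - {"dx": 38.2,"dy": -33,"dz": -1.2,"rx": 0,"ry": 0,"rz": 0,"gripper": 0.5}
    - {"dx": 38.2,"dy": -33,"dz": -1.2,"rx": 0,"ry": 0,"rz": 0,"gripper": 0.5}

```text
clock: 1.9
tcp_pos: [0.5713, -0.0741, 0.27]
orientation: [3.117, 0.388, -0.0]
contact_force: [0.8, -0.6, -0.3]
grip_width: 0.0639
gripper_force: 0.0
```

Request:
step_arm:
  moves:
    - {"dx": 0,"dy": 0,"dz": 0,"rx": 0,"ry": 0,"rz": -10,"gripper": 0.5}
    - {"dx": 0,"dy": 0,"dz": 0,"rx": 0,"ry": 0,"rz": -10,"gripper": 0.5}
    - {"dx": 0,"dy": 0,"dz": 0,"rx": 0,"ry": 0,"rz": -10,"gripper": 0.5}
    - {"dx": 0,"dy": 0,"dz": 0,"rx": 0,"ry": 0,"rz": -10,"gripper": 0.5}
    - {"dx": 0,"dy": 0,"dz": 0,"rx": 0,"ry": 0,"rz": -10,"gripper": 0.5}
    - {"dx": 0,"dy": 0,"dz": 0,"rx": 0,"ry": 0,"rz": -10,"gripper": 0.5}
    - {"dx": 0,"dy": 0,"dz": 0,"rx": 0,"ry": 0,"rz": -9.8,"gripper": 0.5}
    - {"dx": 0,"dy": 0,"dz": 0,"rx": 0,"ry": 0,"rz": 0,"gripper": 0.5}
    - {"dx": 0,"dy": 0,"dz": 0,"rx": 0,"ry": 0,"rz": 0,"gripper": 0.5}

```text
clock: 3.02
tcp_pos: [0.5706, -0.0754, 0.27]
orientation: [-2.338, -2.098, 0.0]
contact_force: [-0.5, -0.0, -0.4]
grip_width: 0.0639
gripper_force: 0.0
```

```bash
python3 -c "
from h import *
d,a=delta(*target(.570,-.0748,.158,-6));o=r.get_obs();print(d,a,o['tcp_pos'],o['clock'],o['grip_width'],o['contact_force'])
L=[[.018,.06,.18],[.018,-.06,.18],[-.018,-.06,.18],[-.018,.06,.18]]
print(proj('wrist',world([.570,-.0748,np.radians(-6)],L)))
cv2.imwrite('pics/w2.png',r.grab_frame('wrist'))"
```

```text
[  0.5724  -0.6483 111.9616] [-0.0164 -0.0012 -0.2026] [ 0.5706 -0.0754  0.27  ] 3.025 0.06388897696926309 [-0.4716 -0.032  -0.4243]
[[311.4383 128.6902]
 [308.1637 297.5267]
 [258.942  297.6723]
 [254.4695 128.8903]]
```

View pics/w2.png

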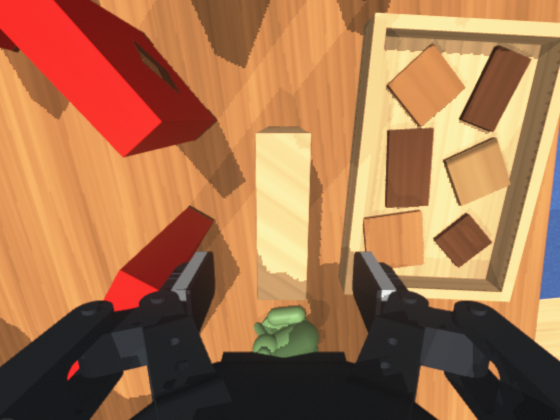

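The wrist view shows the case top at x 257–310 and y 133–300, straight in the jaws and about 3 mm further to -y than the fit. A red case corner at about (213,212) sits near the rear finger, so I'll check that clearance.

```bash
python3 -c "
from h import *
o=r.get_obs();R=Ro.from_rotvec(o['orientation'])
for q in([213,215],[190,207],[120,270],[215,122],[257,300],[257,133],[310,133]):
  w=ray('wrist',q,.18);print(q,w,R.inv().apply(w-o['tcp_pos'])*1e3)
print(ray('top',[305,225],.18),ray('top',[300,214],.18))"
```

```text
[213, 215] [ 0.5229 -0.0666  0.18  ] [  3.66   -48.3959  90.032 ]
[190, 207] [ 0.5084 -0.0593  0.18  ] [  9.2959 -63.5839  90.0338]
[120, 270] [ 0.4502 -0.0999  0.18  ] [ -37.3189 -117.1119   90.0469]
[215, 122] [ 0.5343 -0.0064  0.18  ] [ 64.7256 -43.5865  90.0249]
[257, 300] [ 0.5442 -0.1343  0.18  ] [-61.4361 -19.9201  90.0342]
[257, 133] [ 0.5596 -0.0159  0.18  ] [ 57.9833 -17.3296  90.0215]
[310, 133] [ 0.5931 -0.0195  0.18  ] [57.9854 16.2846 90.0163]
[ 0.4748 -0.02    0.18  ] [ 0.4981 -0.0091  0.18  ]
```

The reds' tops are at least 60 mm away; those pixels were their lower parts. Descend and grip.

Request:
step_arm:
  moves:
    - {"dx": -1.7,"dy": -0.9,"dz": 22,"rx": 0,"ry": 0,"rz": 0,"gripper": 0.5}
    - {"dx": 0,"dy": 0,"dz": 22,"rx": 0,"ry": 0,"rz": 0,"gripper": 0.5}
    - {"dx": 0,"dy": 0,"dz": 22,"rx": 0,"ry": 0,"rz": 0,"gripper": 0.5}
    - {"dx": 0,"dy": 0,"dz": 22,"rx": 0,"ry": 0,"rz": 0,"gripper": 0.5}
    - {"dx": 0,"dy": 0,"dz": 18,"rx": 0,"ry": 0,"rz": 0,"gripper": 0.5}
    - {"dx": 0,"dy": 0,"dz": 6,"rx": 0,"ry": 0,"rz": 0,"gripper": 0.5}
    - {"dx": 0,"dy": 0,"dz": 0,"rx": 0,"ry": 0,"rz": 0,"gripper": 0.5}
    - {"dx": 0,"dy": 0,"dz": 0,"rx": 0,"ry": 0,"rz": 0,"gripper": 0.1}
    - {"dx": 0,"dy": 0,"dz": 0,"rx": 0,"ry": 0,"rz": 0,"gripper": -0.1}
    - {"dx": 0,"dy": 0,"dz": 0,"rx": 0,"ry": 0,"rz": 0,"gripper": -0.3}
    - {"dx": 0,"dy": 0,"dz": 0,"rx": 0,"ry": 0,"rz": 0,"gripper": -1}
    - {"dx": 0,"dy": 0,"dz": 0,"rx": 0,"ry": 0,"rz": 0,"gripper": -1}
    - {"dx": 0,"dy": 0,"dz": 0,"rx": 0,"ry": 0,"rz": 0,"gripper": -1}
  grip_force: 80

```text
clock: 4.7
tcp_pos: [0.5702, -0.077, 0.159]
orientation: [2.334, 2.101, 0.001]
contact_force: [-1.1, -0.2, 5.8]
grip_width: 0.0355
gripper_force: 81.4
```

```bash
cat >> h.py <<'E'
def state():
    o=r.get_obs();R=Ro.from_rotvec(o["orientation"]).as_matrix()
    print("t",o["clock"],"tcp",o["tcp_pos"],"yaw",np.degrees(np.arctan2(R[1,1],R[0,1])),"tilt",np.degrees(np.arcsin(R[2,0])),"F",o["contact_force"],"M",o["moment"],"g",o["grip_width"],o["gripper_force"])
    z=o["tcp_pos"][2]
    return o,R
def foot(s,h=.158,off=0.0): # s=+1 left, -1 right, from tool pose (rigid grasp), in tray frame and world
    o=r.get_obs();R=Ro.from_rotvec(o["orientation"]).as_matrix()
    w=o["tcp_pos"]+R@[s*.06+off,0,h]
    a=np.radians(-9.0);d=w-[.651,-.071,0]
    print("foot",s,w,"tray",d@[np.cos(a),np.sin(a),0],d@[-np.sin(a),np.cos(a),0])
def swing(axis,deg,px,pz): # one row's twist about pivot at p (tool frame, mm from TCP): row shift and turn
    Rr=Ro.from_rotvec(np.array(axis)*deg,degrees=True);q=np.array([px,0,pz]);print("row",q-Rr.apply(q),np.array(axis)*deg)
E
python3 -c "
from h import *
state();foot(1);foot(-1)
swing([0,1,0],-.5,60,158);a=np.radians(5)
swing([-np.sin(a),0,-np.cos(a)],2,60,158)
cv2.imwrite('pics/s3.png',cv2.resize(r.grab_frame('scene')[150:300,130:330],None,fx=4,fy=4,interpolation=2))"
```

```text
t 4.7 tcp [ 0.5702 -0.077   0.159 ] yaw -6.019677835234708 tilt -0.008963668738832158 F [-1.1319 -0.159   5.8336] M [ 0.0013  0.1963 -0.1003] g 0.035478760580885595 81.3596498966217
foot 1 [ 0.5767 -0.0174  0.001 ] tray -0.081796640025668 0.04135641456833065
foot -1 [ 0.5641 -0.1367  0.001 ] tray -0.07555750794503739 -0.07848127932819554
row [ 1.3811  0.     -0.5176] [-0.  -0.5 -0. ]
row [ 0.0279  1.6054 -0.0024] [-0.1743  0.     -1.9924]
```

View pics/s3.png

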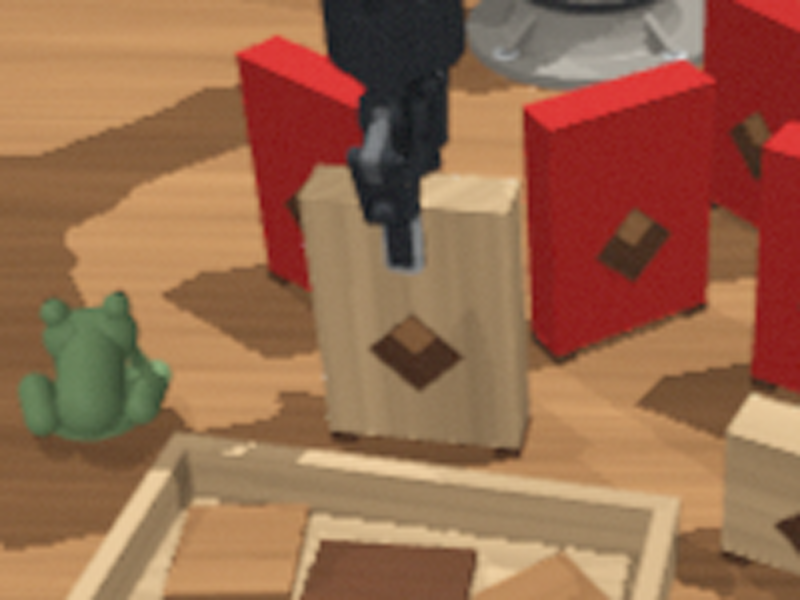

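The scene view shows the fingers holding the upright case centrally, with the feet on the shelf. Tip onto the left foot by 5°.

Request:
step_arm:
  moves:
    - {"dx": 1.39,"dy": 0,"dz": -0.52,"rx": 0,"ry": -0.5,"rz": 0,"gripper": -1}
    - {"dx": 1.39,"dy": 0,"dz": -0.52,"rx": 0,"ry": -0.5,"rz": 0,"gripper": -1}
    - {"dx": 1.39,"dy": 0,"dz": -0.52,"rx": 0,"ry": -0.5,"rz": 0,"gripper": -1}
    - {"dx": 1.39,"dy": 0,"dz": -0.52,"rx": 0,"ry": -0.5,"rz": 0,"gripper": -1}
    - {"dx": 1.39,"dy": 0,"dz": -0.52,"rx": 0,"ry": -0.5,"rz": 0,"gripper": -1}
    - {"dx": 1.39,"dy": 0,"dz": -0.52,"rx": 0,"ry": -0.5,"rz": 0,"gripper": -1}
    - {"dx": 1.39,"dy": 0,"dz": -0.52,"rx": 0,"ry": -0.5,"rz": 0,"gripper": -1}
    - {"dx": 1.39,"dy": 0,"dz": -0.52,"rx": 0,"ry": -0.5,"rz": 0,"gripper": -1}
    - {"dx": 1.39,"dy": 0,"dz": -0.52,"rx": 0,"ry": -0.5,"rz": 0,"gripper": -1}
    - {"dx": 1.39,"dy": 0,"dz": -0.52,"rx": 0,"ry": -0.5,"rz": 0,"gripper": -1}
    - {"dx": 0,"dy": 0,"dz": 0,"rx": 0,"ry": 0,"rz": 0,"gripper": -1}
    - {"dx": 0,"dy": 0,"dz": 0,"rx": 0,"ry": 0,"rz": 0,"gripper": -1}

```text
clock: 6.25
tcp_pos: [0.5717, -0.0634, 0.1634]
orientation: [2.29, 2.06, -0.099]
contact_force: [-0.6, -2.2, 5.0]
grip_width: 0.0353
gripper_force: 81.4
```

```bash
python3 -c "
from h import *
state();foot(1,.159);foot(-1,.159)
a=np.radians(5)
swing([-np.sin(a),0,-np.cos(a)],2,60,159)
cv2.imwrite('pics/s4.png',cv2.resize(r.grab_frame('scene')[180:280,180:290],None,fx=5,fy=5,interpolation=2))"
```

```text
t 6.25 tcp [ 0.5717 -0.0634  0.1634] yaw -6.025107998209716 tilt -5.040461206451547 F [-0.5722 -2.1596  5.0004] M [-0.1041  0.0709 -0.0246] g 0.03532345419096723 81.36663436889648
foot 1 [ 0.5767 -0.0178 -0.0003] tray -0.08171965037930774 0.04088444543042794
foot -1 [ 0.5641 -0.1367  0.0103] tray -0.07553008156938407 -0.07849114737667309
row [ 0.0279  1.6024 -0.0024] [-0.1743  0.     -1.9924]
```

View pics/s4.png

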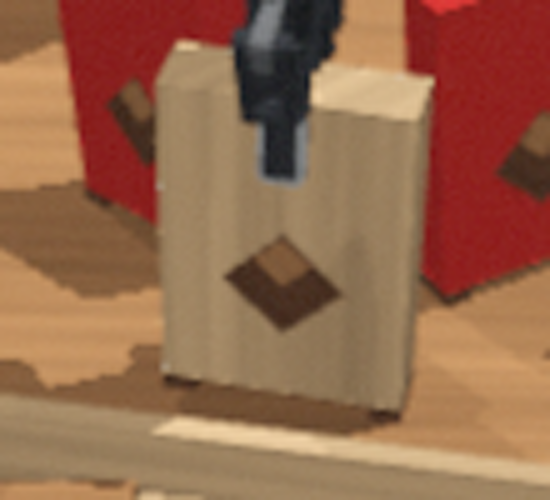

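The right foot (165,378) is raised, the left foot (400,415) is still down and the contact force stays upward, so the foot is loaded. Swing the right foot forward by about 27.4°.

Request:
step_arm:
  moves:
    - {"dx": 0.03,"dy": 1.6,"dz": 0,"rx": -0.174,"ry": 0,"rz": -1.99,"gripper": -1}
    - {"dx": 0.03,"dy": 1.6,"dz": 0,"rx": -0.174,"ry": 0,"rz": -1.99,"gripper": -1}
    - {"dx": 0.03,"dy": 1.6,"dz": 0,"rx": -0.174,"ry": 0,"rz": -1.99,"gripper": -1}
    - {"dx": 0.03,"dy": 1.6,"dz": 0,"rx": -0.174,"ry": 0,"rz": -1.99,"gripper": -1}
    - {"dx": 0.03,"dy": 1.6,"dz": 0,"rx": -0.174,"ry": 0,"rz": -1.99,"gripper": -1}
    - {"dx": 0.03,"dy": 1.6,"dz": 0,"rx": -0.174,"ry": 0,"rz": -1.99,"gripper": -1}
    - {"dx": 0,"dy": 0,"dz": 0,"rx": 0,"ry": 0,"rz": 0,"gripper": -1}

```text
clock: 7.18
tcp_pos: [0.5813, -0.063, 0.1633]
orientation: [2.058, 2.284, -0.089]
contact_force: [-0.8, -0.8, 5.6]
grip_width: 0.0351
gripper_force: 81.3
```

```bash
python3 -c "
from h import *
state();foot(1,.159);foot(-1,.159)"
```

```text
t 7.175 tcp [ 0.5813 -0.063   0.1633] yaw 5.9830484758094284 tilt -5.017499246449982 F [-0.8455 -0.8473  5.5565] M [ 0.1917  0.127  -0.0517] g 0.03505711256273112 81.34122490882874
foot 1 [ 0.5767 -0.0174 -0.0003] tray -0.08175949774013021 0.04135474728627259
foot -1 [ 0.5892 -0.1363  0.0102] tray -0.05086701652688515 -0.07412471145724767
```

Request:
step_arm:
  moves:
    - {"dx": 0.03,"dy": 1.6,"dz": 0,"rx": -0.174,"ry": 0,"rz": -1.99,"gripper": -1}
    - {"dx": 0.03,"dy": 1.6,"dz": 0,"rx": -0.174,"ry": 0,"rz": -1.99,"gripper": -1}
    - {"dx": 0.03,"dy": 1.6,"dz": 0,"rx": -0.174,"ry": 0,"rz": -1.99,"gripper": -1}
    - {"dx": 0.03,"dy": 1.6,"dz": 0,"rx": -0.174,"ry": 0,"rz": -1.99,"gripper": -1}
    - {"dx": 0.03,"dy": 1.6,"dz": 0,"rx": -0.174,"ry": 0,"rz": -1.99,"gripper": -1}
    - {"dx": 0.03,"dy": 1.6,"dz": 0,"rx": -0.174,"ry": 0,"rz": -1.99,"gripper": -1}
    - {"dx": 0.03,"dy": 1.6,"dz": 0,"rx": -0.174,"ry": 0,"rz": -1.99,"gripper": -1}
    - {"dx": 0.02,"dy": 1.1,"dz": 0,"rx": -0.12,"ry": 0,"rz": -1.4,"gripper": -1}
    - {"dx": 0,"dy": 0,"dz": 0,"rx": 0,"ry": 0,"rz": 0,"gripper": -1}
    - {"dx": 0,"dy": 0,"dz": 0,"rx": 0,"ry": 0,"rz": 0,"gripper": -1}

```text
clock: 8.43
tcp_pos: [0.5932, -0.0598, 0.1633]
orientation: [1.73, 2.533, -0.074]
contact_force: [-0.4, -0.9, 5.3]
grip_width: 0.0355
gripper_force: 81.4
```

```bash
python3 -c "
from h import *
state();foot(1,.159);foot(-1,.159)
cv2.imwrite('pics/s5.png',cv2.resize(r.grab_frame('scene')[180:300,160:300],None,fx=5,fy=5,interpolation=2))"
```

```text
t 8.425 tcp [ 0.5932 -0.0598  0.1633] yaw 21.358597514353104 tilt -5.021714189720471 F [-0.3703 -0.8896  5.2896] M [ 0.2742  0.1659 -0.0427] g 0.0354691757701998 81.38582468032837
foot 1 [ 0.5767 -0.017  -0.0003] tray -0.08180853456035646 0.04166869410674796
foot -1 [ 0.6202 -0.1284  0.0102] tray -0.02140350485941058 -0.061486036803776074
```

View pics/s5.png

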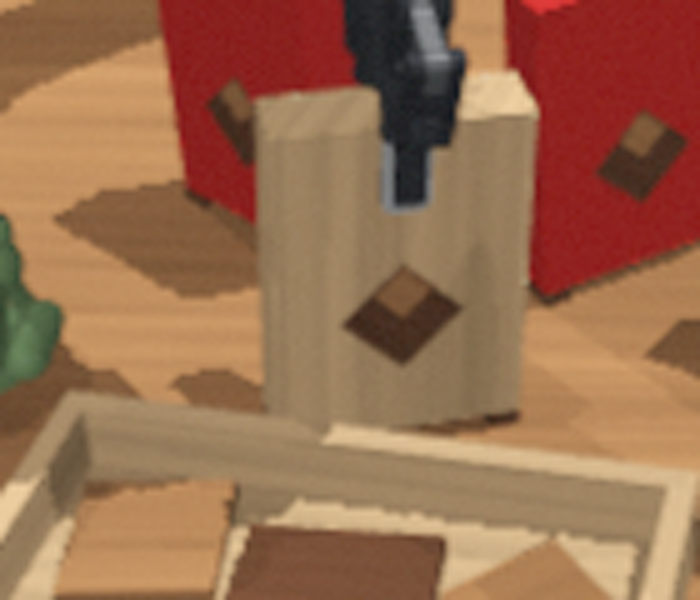

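The right foot is just behind the wall (front corner about 6 mm off by calculation) and the left foot (500,415) hasn't moved. Set it down.

Request:
step_arm:
  moves:
    - {"dx": -1.39,"dy": 0,"dz": 0.52,"rx": 0,"ry": 0.5,"rz": 0,"gripper": -1}
    - {"dx": -1.39,"dy": 0,"dz": 0.52,"rx": 0,"ry": 0.5,"rz": 0,"gripper": -1}
    - {"dx": -1.39,"dy": 0,"dz": 0.52,"rx": 0,"ry": 0.5,"rz": 0,"gripper": -1}
    - {"dx": -1.39,"dy": 0,"dz": 0.52,"rx": 0,"ry": 0.5,"rz": 0,"gripper": -1}
    - {"dx": -1.39,"dy": 0,"dz": 0.52,"rx": 0,"ry": 0.5,"rz": 0,"gripper": -1}
    - {"dx": -1.39,"dy": 0,"dz": 0.52,"rx": 0,"ry": 0.5,"rz": 0,"gripper": -1}
    - {"dx": -1.39,"dy": 0,"dz": 0.52,"rx": 0,"ry": 0.5,"rz": 0,"gripper": -1}
    - {"dx": -1.39,"dy": 0,"dz": 0.52,"rx": 0,"ry": 0.5,"rz": 0,"gripper": -1}
    - {"dx": -1.39,"dy": 0,"dz": 0.52,"rx": 0,"ry": 0.5,"rz": 0,"gripper": -1}
    - {"dx": -1.39,"dy": 0,"dz": 0.52,"rx": 0,"ry": 0.5,"rz": 0,"gripper": -1}
    - {"dx": 0,"dy": 0,"dz": 0,"rx": 0,"ry": 0,"rz": 0,"gripper": -1}
    - {"dx": 0,"dy": 0,"dz": 0,"rx": 0,"ry": 0,"rz": 0,"gripper": -1}
    - {"dx": 0,"dy": 0,"dz": 0,"rx": 0,"ry": 0,"rz": 0,"gripper": -1}

```text
clock: 10.1
tcp_pos: [0.5981, -0.0723, 0.159]
orientation: [1.771, 2.595, 0.002]
contact_force: [-1.6, 1.4, 9.3]
grip_width: 0.0353
gripper_force: 82.0
```

```bash
python3 -c "
from h import *
state();foot(1,.159);foot(-1,.159)"
```

```text
t 10.1 tcp [ 0.5981 -0.0723  0.159 ] yaw 21.375445303377436 tilt 0.026498247831984442 F [-1.5791  1.3585  9.3246] M [ 0.2241  0.4574 -0.1694] g 0.03526099744498908 82.01807856559753
foot 1 [ 0.5763 -0.0163  0.0001] tray -0.08230526067735498 0.04231891678191797
foot -1 [ 0.6201 -0.1281  0.    ] tray -0.02162553430316404 -0.061208701403509674
```

Set down flat. Tip onto the right foot.

Request:
step_arm:
  moves:
    - {"dx": -1.39,"dy": 0,"dz": -0.52,"rx": 0,"ry": 0.5,"rz": 0,"gripper": -1}
    - {"dx": -1.39,"dy": 0,"dz": -0.52,"rx": 0,"ry": 0.5,"rz": 0,"gripper": -1}
    - {"dx": -1.39,"dy": 0,"dz": -0.52,"rx": 0,"ry": 0.5,"rz": 0,"gripper": -1}
    - {"dx": -1.39,"dy": 0,"dz": -0.52,"rx": 0,"ry": 0.5,"rz": 0,"gripper": -1}
    - {"dx": -1.39,"dy": 0,"dz": -0.52,"rx": 0,"ry": 0.5,"rz": 0,"gripper": -1}
    - {"dx": -1.39,"dy": 0,"dz": -0.52,"rx": 0,"ry": 0.5,"rz": 0,"gripper": -1}
    - {"dx": -1.39,"dy": 0,"dz": -0.52,"rx": 0,"ry": 0.5,"rz": 0,"gripper": -1}
    - {"dx": -1.39,"dy": 0,"dz": -0.52,"rx": 0,"ry": 0.5,"rz": 0,"gripper": -1}
    - {"dx": -1.39,"dy": 0,"dz": -0.52,"rx": 0,"ry": 0.5,"rz": 0,"gripper": -1}
    - {"dx": -1.39,"dy": 0,"dz": -0.52,"rx": 0,"ry": 0.5,"rz": 0,"gripper": -1}
    - {"dx": 0,"dy": 0,"dz": 0,"rx": 0,"ry": 0,"rz": 0,"gripper": -1}
    - {"dx": 0,"dy": 0,"dz": 0,"rx": 0,"ry": 0,"rz": 0,"gripper": -1}

```text
clock: 11.6
tcp_pos: [0.6031, -0.0853, 0.1634]
orientation: [-1.729, -2.535, -0.077]
contact_force: [-0.6, 2.1, 5.3]
grip_width: 0.0353
gripper_force: 81.6
```

```bash
python3 -c "
from h import *
state();foot(1,.159);foot(-1,.159)
a=np.radians(5)
swing([np.sin(a),0,-np.cos(a)],-2,-60,159)"
```

```text
t 11.6 tcp [ 0.6031 -0.0853  0.1634] yaw 21.41820110643261 tilt 5.045366983390633 F [-0.633   2.0779  5.2663] M [ 0.1297  0.2467 -0.0254] g 0.03531919988914812 81.64676070213318
foot 1 [ 0.5763 -0.0166  0.0103] tray -0.0823058393046463 0.04208405966989921
foot -1 [ 0.6199 -0.1278 -0.0003] tray -0.02177752695047499 -0.06099334039629019
row [-0.0279  1.6024 -0.0024] [-0.1743 -0.      1.9924]
```

Request:
step_arm:
  moves:
    - {"dx": -0.03,"dy": 1.6,"dz": 0,"rx": -0.174,"ry": 0,"rz": 1.99,"gripper": -1}
    - {"dx": -0.03,"dy": 1.6,"dz": 0,"rx": -0.174,"ry": 0,"rz": 1.99,"gripper": -1}
    - {"dx": -0.03,"dy": 1.6,"dz": 0,"rx": -0.174,"ry": 0,"rz": 1.99,"gripper": -1}
    - {"dx": -0.03,"dy": 1.6,"dz": 0,"rx": -0.174,"ry": 0,"rz": 1.99,"gripper": -1}
    - {"dx": -0.03,"dy": 1.6,"dz": 0,"rx": -0.174,"ry": 0,"rz": 1.99,"gripper": -1}
    - {"dx": -0.03,"dy": 1.6,"dz": 0,"rx": -0.174,"ry": 0,"rz": 1.99,"gripper": -1}
    - {"dx": -0.03,"dy": 1.6,"dz": 0,"rx": -0.174,"ry": 0,"rz": 1.99,"gripper": -1}
    - {"dx": -0.03,"dy": 1.6,"dz": 0,"rx": -0.174,"ry": 0,"rz": 1.99,"gripper": -1}
    - {"dx": -0.03,"dy": 1.6,"dz": 0,"rx": -0.174,"ry": 0,"rz": 1.99,"gripper": -1}
    - {"dx": -0.03,"dy": 1.6,"dz": 0,"rx": -0.174,"ry": 0,"rz": 1.99,"gripper": -1}
    - {"dx": -0.03,"dy": 1.6,"dz": 0,"rx": -0.174,"ry": 0,"rz": 1.99,"gripper": -1}
    - {"dx": -0.03,"dy": 1.6,"dz": 0,"rx": -0.174,"ry": 0,"rz": 1.99,"gripper": -1}
    - {"dx": 0,"dy": 0,"dz": 0,"rx": 0,"ry": 0,"rz": 0,"gripper": -1}

```text
clock: 13.22
tcp_pos: [0.6221, -0.0828, 0.1633]
orientation: [-2.226, -2.128, -0.098]
contact_force: [-0.5, 0.8, 5.8]
grip_width: 0.0352
gripper_force: 81.2
```

```bash
python3 -c "
from h import *
state();foot(1,.159);foot(-1,.159)"
```

```text
t 13.225 tcp [ 0.6221 -0.0828  0.1633] yaw -2.5825582041065167 tilt 5.004976266564002 F [-0.5268  0.7801  5.7987] M [-0.2938  0.1735  0.0152] g 0.035200140400245016 81.21284008026123
foot 1 [ 0.6255 -0.0092  0.0101] tray -0.03488494159231247 0.057040794916691825
foot -1 [ 0.6201 -0.1286 -0.0004] tray -0.02151739908969809 -0.06175191254133459
```

Request:
step_arm:
  moves:
    - {"dx": -0.03,"dy": 1.6,"dz": 0,"rx": -0.174,"ry": 0,"rz": 1.99,"gripper": -1}
    - {"dx": -0.03,"dy": 1.6,"dz": 0,"rx": -0.174,"ry": 0,"rz": 1.99,"gripper": -1}
    - {"dx": -0.02,"dy": 0.8,"dz": 0,"rx": -0.09,"ry": 0,"rz": 1.0,"gripper": -1}
    - {"dx": -0.02,"dy": 0.8,"dz": 0,"rx": -0.09,"ry": 0,"rz": 1.0,"gripper": -1}
    - {"dx": 0,"dy": 0.3,"dz": 0,"rx": -0.04,"ry": 0,"rz": 0.4,"gripper": -1}
    - {"dx": 0,"dy": 0,"dz": 0,"rx": 0,"ry": 0,"rz": 0,"gripper": -1}
    - {"dx": 0,"dy": 0,"dz": 0,"rx": 0,"ry": 0,"rz": 0,"gripper": -1}

```text
clock: 14.1
tcp_pos: [0.6271, -0.0833, 0.1633]
orientation: [-2.344, -2.004, -0.103]
contact_force: [-1.3, 1.3, 5.3]
grip_width: 0.035
gripper_force: 81.3
```

```bash
python3 -c "
from h import *
state();foot(1,.159);foot(-1,.159)"
```

```text
t 14.1 tcp [ 0.6271 -0.0833  0.1633] yaw -8.960338701465698 tilt 5.00707675722474 F [-1.297   1.2546  5.3093] M [-0.2938  0.2154 -0.0038] g 0.034953841637317344 81.3440215587616
foot 1 [ 0.6387 -0.0106  0.0101] tray -0.02161024349983817 0.05771736779442445
foot -1 [ 0.6201 -0.1287 -0.0004] tray -0.02151948240713355 -0.06182466882894947
```

Lower the left foot.

Request:
step_arm:
  moves:
    - {"dx": 1.39,"dy": 0,"dz": 0.52,"rx": 0,"ry": -0.5,"rz": 0,"gripper": -1}
    - {"dx": 1.39,"dy": 0,"dz": 0.52,"rx": 0,"ry": -0.5,"rz": 0,"gripper": -1}
    - {"dx": 1.39,"dy": 0,"dz": 0.52,"rx": 0,"ry": -0.5,"rz": 0,"gripper": -1}
    - {"dx": 1.39,"dy": 0,"dz": 0.52,"rx": 0,"ry": -0.5,"rz": 0,"gripper": -1}
    - {"dx": 1.39,"dy": 0,"dz": 0.52,"rx": 0,"ry": -0.5,"rz": 0,"gripper": -1}
    - {"dx": 1.39,"dy": 0,"dz": 0.52,"rx": 0,"ry": -0.5,"rz": 0,"gripper": -1}
    - {"dx": 1.39,"dy": 0,"dz": 0.52,"rx": 0,"ry": -0.5,"rz": 0,"gripper": -1}
    - {"dx": 1.39,"dy": 0,"dz": 0.52,"rx": 0,"ry": -0.5,"rz": 0,"gripper": -1}
    - {"dx": 1.39,"dy": 0,"dz": 0.52,"rx": 0,"ry": -0.5,"rz": 0,"gripper": -1}
    - {"dx": 1.39,"dy": 0,"dz": 0.52,"rx": 0,"ry": -0.5,"rz": 0,"gripper": -1}
    - {"dx": 0,"dy": 0,"dz": 0,"rx": 0,"ry": 0,"rz": 0,"gripper": -1}
    - {"dx": 0,"dy": 0,"dz": 0,"rx": 0,"ry": 0,"rz": 0,"gripper": -1}
    - {"dx": 0,"dy": 0,"dz": 0,"rx": 0,"ry": 0,"rz": 0,"gripper": -1}

```text
clock: 15.72
tcp_pos: [0.6292, -0.0701, 0.159]
orientation: [2.388, 2.04, 0.0]
contact_force: [-1.5, -1.0, 8.2]
grip_width: 0.0351
gripper_force: 81.7
```

```bash
python3 -c "
from h import *
state();foot(1,.159);foot(-1,.159)
cv2.imwrite('pics/s6.png',cv2.resize(r.grab_frame('scene')[180:300,160:300],None,fx=5,fy=5,interpolation=2))"
```

```text
t 15.725 tcp [ 0.6292 -0.0701  0.159 ] yaw -8.989692380552897 tilt -0.03363535762712075 F [-1.5461 -0.9687  8.2307] M [-0.2162  0.4342  0.171 ] g 0.03510223386448348 81.73525929450989
foot 1 [ 0.6387 -0.0109  0.    ] tray -0.021520459952943265 0.05743645393591501
foot -1 [ 0.62   -0.1294  0.0001] tray -0.021498926799109277 -0.06256352345459629
```

View pics/s6.png

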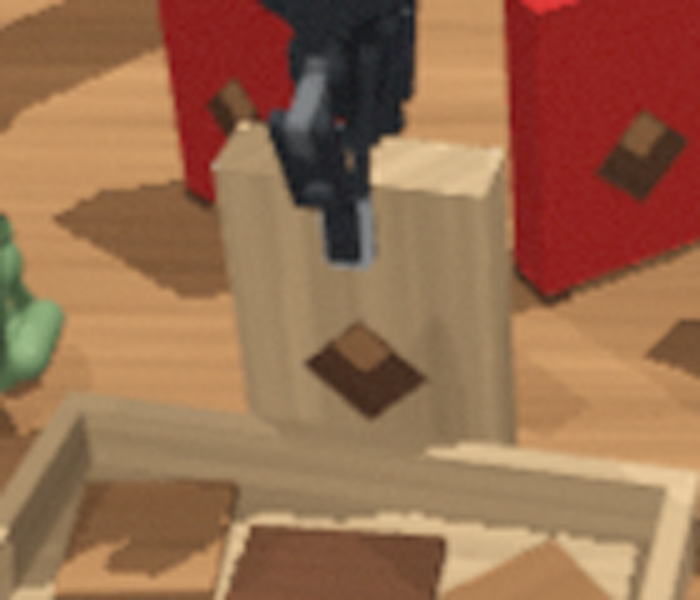

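The case stands upright along the wall. Release it gently, retreat straight up, then check from above.

Request:
step_arm:
  moves:
    - {"dx": 0,"dy": 0,"dz": -0.5,"rx": 0,"ry": 0,"rz": 0,"gripper": -1}
    - {"dx": 0,"dy": 0,"dz": 0,"rx": 0,"ry": 0,"rz": 0,"gripper": -0.1}
    - {"dx": 0,"dy": 0,"dz": 0,"rx": 0,"ry": 0,"rz": 0,"gripper": 0.1}
    - {"dx": 0,"dy": 0,"dz": 0,"rx": 0,"ry": 0,"rz": 0,"gripper": 0.3}
    - {"dx": 0,"dy": 0,"dz": 0,"rx": 0,"ry": 0,"rz": 0,"gripper": 0.5}
    - {"dx": 0,"dy": 0,"dz": 0,"rx": 0,"ry": 0,"rz": 0,"gripper": 0.5}
    - {"dx": 0,"dy": 0,"dz": -5,"rx": 0,"ry": 0,"rz": 0,"gripper": 0.5}
    - {"dx": 0,"dy": 0,"dz": -15,"rx": 0,"ry": 0,"rz": 0,"gripper": 0.5}
    - {"dx": 0,"dy": 0,"dz": -30,"rx": 0,"ry": 0,"rz": 0,"gripper": 0.5}
    - {"dx": 0,"dy": 0,"dz": -40,"rx": 0,"ry": 0,"rz": 0,"gripper": 0.5}
    - {"dx": 0,"dy": 0,"dz": -40,"rx": 0,"ry": 0,"rz": 0,"gripper": 0.5}
    - {"dx": -50,"dy": -50,"dz": 0,"rx": 0,"ry": 0,"rz": 0,"gripper": 0.5}
    - {"dx": -50,"dy": -40,"dz": 0,"rx": 0,"ry": 0,"rz": 0,"gripper": 0.5}
    - {"dx": -50,"dy": -40,"dz": 0,"rx": 0,"ry": 0,"rz": 0,"gripper": 0.5}
    - {"dx": -50,"dy": 0,"dz": 0,"rx": 0,"ry": 0,"rz": 0,"gripper": 0.5}
    - {"dx": -50,"dy": 0,"dz": 0,"rx": 0,"ry": 0,"rz": 0,"gripper": 0.5}
    - {"dx": 0,"dy": 0,"dz": 0,"rx": 0,"ry": 0,"rz": 0,"gripper": 0.5}

```text
clock: 17.9
tcp_pos: [0.4688, -0.2942, 0.2897]
orientation: [2.395, 2.03, -0.002]
contact_force: [0.1, 0.5, -0.5]
grip_width: 0.0643
gripper_force: 0.0
```

```bash
python3 -c "
from h import *
a=r.grab_frame('top');cv2.imwrite('pics/t7f.png',a)
cv2.imwrite('pics/t7.png',cv2.resize(a[60:210,240:440],None,fx=4,fy=4,interpolation=2))"
```

```text
(no output)
```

View pics/t7.png

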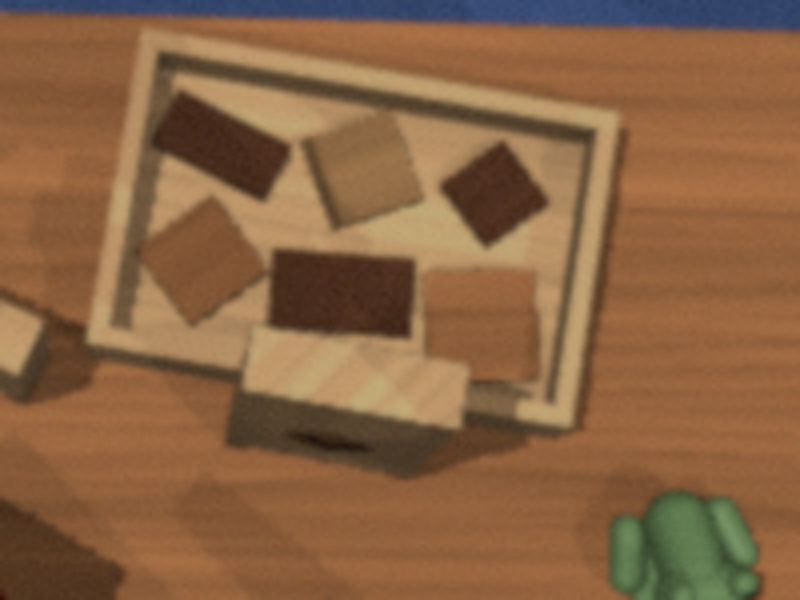

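```bash
python3 -c "
from h import *
ca=[[.018,.06,.18],[.018,-.06,.18],[-.018,-.06,.18],[-.018,.06,.18]]
p,e=fit([.6,0,-.1],[('top',ca,T([[252,326],[470,363],[462,428],[242,394]]))]);print(p,np.degrees(p[2]),e.round(1).tolist())
t=np.radians(-8.92);d=p[:2]-[.6516,-.0721];print('face gap mm',-(d@[np.cos(t),np.sin(t)])*1e3-18)
"
```

```text
[ 0.6289 -0.0701 -0.1421] -8.141819171095205 [[-0.0, 0.4], [0.2, -0.0], [-0.2, -0.0], [-0.0, -0.3]]
face gap mm 4.724577984602231
```

The case stands flat along the wall with a gap of about 4 mm. The frog, short case and tray haven't moved.

```bash
python3 -c "
from bench import r
print(r.hand_in())"
```

```text
the job is handed in; nothing more can be done
None
```

I walked the tall wooden case to the tray, right foot first and then left, without lifting it clear. It now stands upright along the near wall with a gap of about 4 mm; the frog and short case were not touched, and the job was handed in at about 18 s of the 45 s limit.

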